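# Pack door wedges head to tail in a carton

## Robot

A 6-joint arm with a two-finger parallel gripper is mounted at the origin on the work surface. World frame = base frame: x ahead of the robot, y to its left, z up, the work surface at z = 0. Lengths are in m, angles in rad, forces in N, time in s.
With the tool pointing down it reaches from about 0.35 to 0.775 m from the base axis. Payload 5.5 kg.
Tool frame: the origin (TCP) lies on the mounting face of the last link; the fingertips stand 173 mm ahead of it and the grasp point (between the pads) lies 155 mm ahead of it; z points along the fingers, y is the direction in which the jaws open and shut (so a half turn about z gives the same grasp; the last joint's range is limited). The gripper opens to 85 mm and grips with 20 to 120 N. Pads are 22 mm wide; open, the fingers measure 114 mm over their backs; the gripper's body (76 mm by 85 mm) begins 54 mm behind the grasp point. The pads swing forward as they close: fully open they stand 13 mm farther back than shut.
Start: joints at [-1.29, 0.313, 0.046, 1.304, 0, 1.431], TCP at [0.235, -0.525, 0.405] pointing down, gripper open.
Joint ranges: [-2.76, 2.76], [-0.86, 1.69], [-1.03, 1.26], [-2.2, 2.34], [-1.47, 1.5], [-3.14, 3.14]. Speed limits (rad/s): [2.57, 2.57, 3.14, 3.14, 3.14, 3.14].

## Interface

Orientations are given as a unit quaternion [w, x, y, z].
In Python, from workcell import get_state, eyes, env gives the robot as it stands. The module is installed in compiled form; this text tells all that it offers.
- The arm moves only by the tool carry_out, never from a script. Its argument "motion" is a list of rows, each an object of numbers: "jaw": the opening, from -1 (shut) to 1 (fully open); "tx", "ty", "tz": the shift along the tool's x, y, z in cm; "wx", "wy", "wz": the turn, a rotation vector about the tool's x, y, z in degrees. In form: [{"jaw": .., "tx": .., "ty": .., "tz": .., "wx": .., "wy": .., "wz": ..}, ...]. A call has 1 to 20 rows; each row shifts and turns the commanded pose from where the row before left it, along the tool's axes as they then stand; what a row does not reach is not made up. A row lasts 1/8 s, in which the tool goes at most 62.5 mm and 10.7 degrees, less where a joint would pass 70% of its speed; a pose out of reach is approached as far as the arm can. A call with a gripper value outside its range is refused whole. The fingers move at their own pace and stop on an object; "force" is the grip in N (left out, the last holds). Time passes only in rows, so rows that do not move let the fingers close. It gives the time, the measured TCP pose, the force and the opening at its end, in the units of the state.
- get_state(): the state, without advancing time (a new reading comes with each control period).
- eyes.read_camera(name): name is "scene" or "top"; returns the picture (384x512x3 uint8, blue, green, red); there is no depth.
- eyes.calibration(name): a dict with "K" (3x3 intrinsics, pixels), "camera_from_world" (4x4, takes a point from world to camera coordinates). Camera axes: x right, y up, looking along -z (the intrinsics and any distortion apply to the point x, -y, -z); pixel columns grow to the right and rows downward; lengths in m; the calibration is good to about 2 mm. A picture is of the moment at which its call begins. calibration takes no time and is no camera call.
- env.hand_in(): hands the job in, once; it reports no verdict.
The state is a dict: "clock": time; "joint_pos": joint angles; "qvel": joint speeds; "tau": joint torques, N m; "tcp_pos": TCP position; "orientation": TCP orientation; "wrist_force": force on the tool from outside, world axes, zero at the start; "ft_torque": the same for the moment, N m; "finger_gap": finger opening in m.
Only numpy, scipy, OpenCV 4.12 (cv2) and the standard library are available. Lean on these libraries where they do the work, as an engineer would, in place of code of your own. Each camera call takes 0.05 s, during which the arm holds its last target.

## Task

Pack the three loose door wedges into the open carton beside the one already lying in it, head to tail in alternation so that all four fit side by side along the carton's length, each lying flat on the carton's floor with its grip up. Leave the tape roll, the bottle and the parcel where they are.

Things in the scene. Friction and masses are not known exactly. Their poses are not given: they have to be found in the camera images.
- carton: Low open cardboard carton, fixed. Inside 168 mm long (its x), 158 wide (y); floor and walls 4 mm thick, rims 40 mm above the table. A flap slopes from the far (+x) rim to the table. Origin: centre of its underside. Four wedges side by side along x, heels alternately to -x and +x, slope against slope, need 140 mm across and 150 mm lengthwise; no other order fits.
- wedge_a: Wooden door wedge on its side, grip up, 45 mm high; from above a right trapezoid: heel 56 mm wide at x=-60 mm, toe 14 wide at x=+90, straight face y=-20, sloping face from y=+36 (heel) to -6 (toe). Origin on the underside below the grip's centre (centre of mass); z up. Already on the carton's floor along its -y wall, straight face to that wall, heel to -x; a few mm of play.
- wedge_b: Loose wedge on the table left (+y) of the carton, same shape and axes as wedge_a, about 0.19 kg. The grip on every wedge is a flat-faced wooden block 36 mm long (x), 16 mm wide (y), standing from 45 to 85 mm above the wedge's underside. Toe points roughly away from the robot at the start.
- wedge_c: Loose wedge on the table left (+y) of the carton, same shape, grip, mass and axes as wedge_b. Toe points roughly towards the robot at the start.
- wedge_d: Loose wedge on the table left (+y) of the carton, same shape, grip, mass and axes as wedge_b. Toe points roughly towards the robot at the start.
- tape_roll: Bystander: roll of clear packing tape lying flat, 104 mm across, 48 mm high. Origin: centre of its underside.
- bottle: Bystander: upright grey plastic bottle, 60 mm across, 170 mm high. Origin: centre of its underside.
- parcel: Bystander: closed cardboard parcel 110 x 140 x 60 mm with a paper band. Origin: centre of its underside.
Not all that is in view belongs to the job. Leave any purple look-alike of the wedge_a alone.

How it is judged:
At the end, for the whole second after the job is handed in: All four wedges lie at rest in the carton: underside within 6 mm of its floor, grip upright within 0.08 rad, length along the carton within 0.15 rad, origin within 30 mm lengthwise and 66 mm crosswise of the carton centre (only alternating wedges fit so) (x of wedge_a in the frame of carton between -0.03 and 0.03 m and y of wedge_a in the frame of carton between -0.066 and 0.066 m and z of wedge_a in the frame of carton between 0 and 0.01 m and angle between each of wedge_a, wedge_b, wedge_c, wedge_d's own z axis and vertical below 0.08 rad and angle between the x axis of each of wedge_a, wedge_b, wedge_c, wedge_d and the x axis of carton, either way round below 0.15 rad and linear speed of each of wedge_a, wedge_b, wedge_c, wedge_d below 0.02 m/s and x of wedge_b in the frame of carton between -0.03 and 0.03 m and y of wedge_b in the frame of carton between -0.066 and 0.066 m and z of wedge_b in the frame of carton between 0 and 0.01 m and x of wedge_c in the frame of carton between -0.03 and 0.03 m and y of wedge_c in the frame of carton between -0.066 and 0.066 m and z of wedge_c in the frame of carton between 0 and 0.01 m and x of wedge_d in the frame of carton between -0.03 and 0.03 m and y of wedge_d in the frame of carton between -0.066 and 0.066 m and z of wedge_d in the frame of carton between 0 and 0.01 m); the robot touches nothing.
It fails at once if the roll of clear packing tape is moved by more than 30 mm (distance of tape_roll from where it was at the start of the episode above 0.03 m).
It fails at once if the grey bottle is moved by more than 30 mm (distance of bottle from where it was at the start of the episode above 0.03 m).
It fails at once if the taped parcel is moved by more than 30 mm (distance of parcel from where it was at the start of the episode above 0.03 m).
It also fails if it takes over 62 s, if anything falls off the work surface, if the arm or the gripper's body presses on something with over 40 N, if the wrist force passes 120 N, or if a joint passes its speed limit or range.

## Working session

There is one attempt and no reset: what is moved stays moved. The work goes in short steps, Python scripts to look and compute and a tool call to move; the robot and the scene stay as the last step left them, time stands still between calls to the robot, and variables do not carry over. Pictures are saved under pics/ and viewed, and the job is handed in when it is done.

Besides the shell and the picture viewer there is one more tool, called after "Call:" by a JSON object that holds its "api" and its "payload", one argument or row to a line. carry_out: Moves the arm, as the interface text tells. Its arguments: {"type":"object","properties":{"motion":{"type":"array"},"force":{"type":"number"}},"required":["motion"]}

```bash
mkdir -p pics; python3 - <<'E'
from workcell import get_state, eyes, env
import cv2,json,numpy as np
for n in("scene","top"):
    cv2.imwrite(f"pics/{n}0.png",eyes.read_camera(n)); c=eyes.calibration(n); print(n,{k:np.round(v,4).tolist() if not isinstance(v,str) else v for k,v in c.items()})
print(get_state())
E
```

```text
scene {'K': [[415.5943, 0.0, 253.7078], [0.0, 415.5943, 195.4375], [0.0, 0.0, 1.0]], 'camera_from_world': [[-0.7173, 0.6967, 0.0016, 0.5583], [-0.5907, -0.6094, 0.5288, 0.2298], [0.3694, 0.3784, 0.8487, -1.7617], [0.0, 0.0, 0.0, 1.0]]}
top {'K': [[476.5629, 0.0, 259.519], [0.0, 476.5629, 195.9489], [0.0, 0.0, 1.0]], 'camera_from_world': [[-0.0004, -1.0, -0.0027, -0.1681], [0.9974, -0.0006, 0.0722, -0.6166], [-0.0722, -0.0027, 0.9974, -1.4335], [0.0, 0.0, 0.0, 1.0]]}
{'clock': 0.1, 'joint_pos': array([-1.28959418e+00,  3.13894437e-01,  4.50426965e-02,  1.30357889e+00,
        1.62424821e-05,  1.43120531e+00]), 'qvel': array([-9.58663506e-04, -2.34944000e-03,  3.28617250e-03,  8.26498595e-05,
        5.09640276e-04,  4.20274141e-04]), 'tau': array([ 3.30926072e-03, -4.81728423e+01,  2.99242866e+01,  1.28459092e-02,
       -6.31689431e-05, -1.13777139e-05]), 'tcp_pos': array([ 0.23482339, -0.52465729,  0.40389496]), 'orientation': array([-8.15677243e-04,  9.77947841e-01,  2.08847676e-01, -4.97095631e-05]), 'wrist_force': array([-0.25368802, -0.55054055, -0.22323124]), 'ft_torque': array([-0.00508925, -0.02360138, -0.04548435]), 'finger_gap': 0.08528967135311907}
```

View pics/scene0.png

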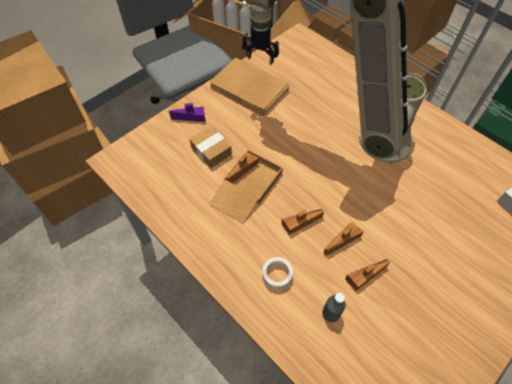

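View pics/top0.png

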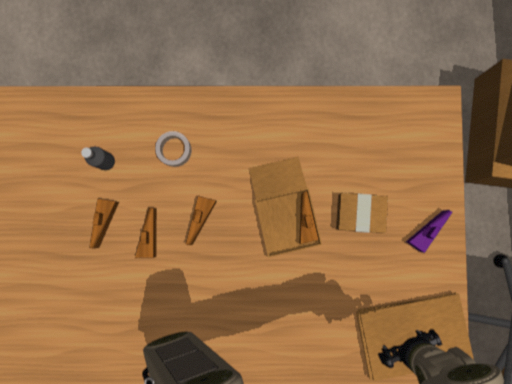

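The top view shows three loose orange wedges at about (103,222), (147,233) and (200,219), and one in the carton at (305,217). The purple look-alike is at (430,230), outside the job. I'll enlarge and segment them.

```bash
cat > h.py <<'E'
import numpy as np,cv2
from workcell import get_state, eyes, env
def ray(n,u,v):
    c=eyes.calibration(n);K=np.array(c["K"]);T=np.array(c["camera_from_world"])
    d=np.linalg.inv(K)@[u,v,1.]; d=np.array([d[0],-d[1],-d[2]])
    R=T[:3,:3];o=-R.T@T[:3,3];return o,R.T@d
def plane(n,u,v,z):
    o,d=ray(n,u,v);return o+d*(z-o[2])/d[2]
def proj(n,p):
    c=eyes.calibration(n);K=np.array(c["K"]);T=np.array(c["camera_from_world"])
    q=T[:3,:3]@np.array(p)+T[:3,3];q=np.array([q[0],-q[1],-q[2]]);q=K@q;return q[:2]/q[2]
def crop(n,x,y,w,h,f,out,im=None):
    im=eyes.read_camera(n) if im is None else im
    cv2.imwrite(out,cv2.resize(im[y:y+h,x:x+w],None,fx=f,fy=f,interpolation=cv2.INTER_CUBIC))
E
python3 - <<'E'
from h import *
print([k for k in eyes.calibration("top")])
im=cv2.imread("pics/top0.png")
crop("top",80,180,150,90,5,"pics/c1.png",im); crop("top",235,145,100,120,5,"pics/c2.png",im)
hsv=cv2.cvtColor(im,cv2.COLOR_BGR2HSV)
for p in [(145,245),(152,225),(120,220),(305,230),(280,225),(100,230),(277,175)]: print(p,im[p[1],p[0]],hsv[p[1],p[0]])
E
```

```text
['K', 'camera_from_world']
(145, 245) [ 38  93 150] [ 15 190 150]
(152, 225) [ 36  89 145] [ 15 192 145]
(120, 220) [ 73 123 173] [ 15 147 173]
(305, 230) [ 35  86 144] [ 14 193 144]
(280, 225) [ 59 112 159] [ 16 160 159]
(100, 230) [ 31  77 126] [ 15 192 126]
(277, 175) [ 57 106 151] [ 16 159 151]
```

View pics/c1.png

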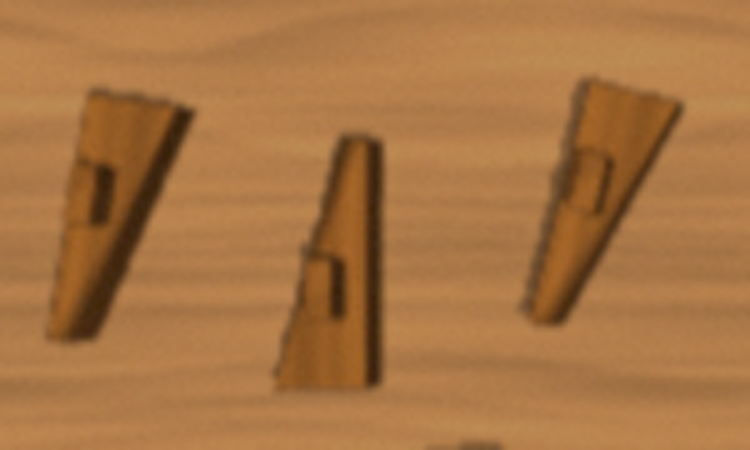

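View pics/c2.png

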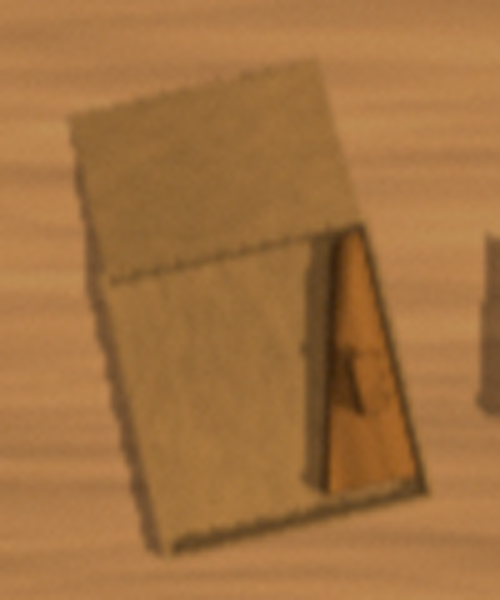

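```bash
python3 - <<'E'
from h import *
im=cv2.imread("pics/top0.png")
f=6
def big(x,y,w,h,out):
    c=cv2.resize(im[y:y+h,x:x+w],None,fx=8,fy=8,interpolation=cv2.INTER_CUBIC)
    c=cv2.convertScaleAbs(c,alpha=1.5,beta=-20)
    for i in range(0,w,10): cv2.putText(c,str(x+i),(i*8,10),0,.35,(255,255,255),1); cv2.line(c,(i*8+4,12),(i*8+4,18),(255,255,255),1)
    for i in range(0,h,10): cv2.putText(c,str(y+i),(0,i*8+8),0,.35,(255,255,255),1)
    cv2.imwrite(out,c)
big(85,190,75,75,"pics/b1.png"); big(175,185,50,65,"pics/b2.png"); big(245,185,80,75,"pics/b3.png")
hsv=cv2.cvtColor(im,cv2.COLOR_BGR2HSV)
m=((hsv[...,1]>172)&(hsv[...,0]<25)&(hsv[...,0]>8)).astype(np.uint8)
m=cv2.morphologyEx(m,cv2.MORPH_OPEN,np.ones((2,2)))
cs,_=cv2.findContours(m,0,1)
for c in cs:
    if 200<cv2.contourArea(c)<900:
        p=cv2.approxPolyDP(c,1.8,True)[:,0]
        print(cv2.contourArea(c),p.tolist())
        for z in(0,.045): print(z,[np.round(plane("top",*q,z)[:2],3).tolist() for q in p])
E
```

```text
630.0 [[154, 209], [148, 212], [137, 258], [153, 258], [156, 255], [156, 210]]
0 [[0.578, 0.158], [0.569, 0.177], [0.427, 0.208], [0.427, 0.159], [0.436, 0.15], [0.575, 0.152]]
0.045 [[0.576, 0.148], [0.567, 0.166], [0.43, 0.197], [0.43, 0.149], [0.439, 0.14], [0.573, 0.142]]
683.0 [[117, 203], [98, 201], [91, 248], [100, 246]]
0 [[0.597, 0.273], [0.603, 0.333], [0.458, 0.351], [0.464, 0.323]]
0.045 [[0.594, 0.26], [0.6, 0.317], [0.459, 0.335], [0.465, 0.308]]
563.5 [[215, 201], [199, 198], [187, 241], [188, 245], [192, 245]]
0 [[0.603, -0.03], [0.612, 0.019], [0.479, 0.055], [0.467, 0.052], [0.467, 0.04]]
0.045 [[0.6, -0.035], [0.609, 0.013], [0.48, 0.048], [0.468, 0.045], [0.468, 0.033]]
606.0 [[308, 193], [304, 193], [301, 197], [301, 244], [319, 240]]
0 [[0.627, -0.319], [0.627, -0.306], [0.615, -0.297], [0.47, -0.296], [0.482, -0.351]]
0.045 [[0.624, -0.314], [0.624, -0.302], [0.612, -0.293], [0.471, -0.292], [0.483, -0.346]]
```

View pics/b1.png

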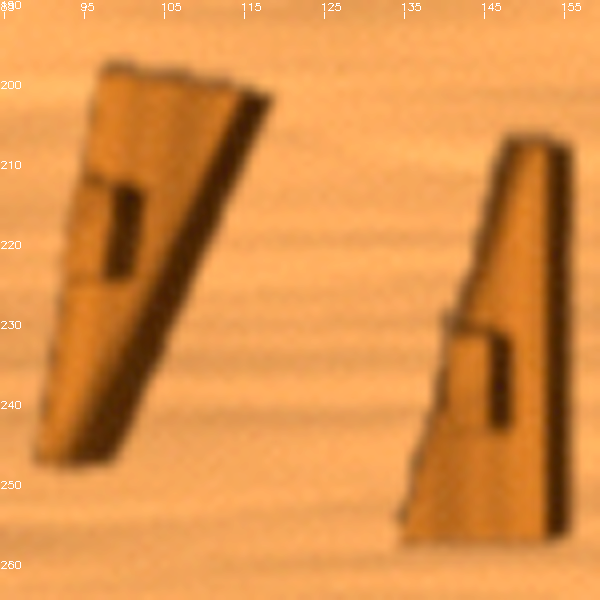

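View pics/b2.png

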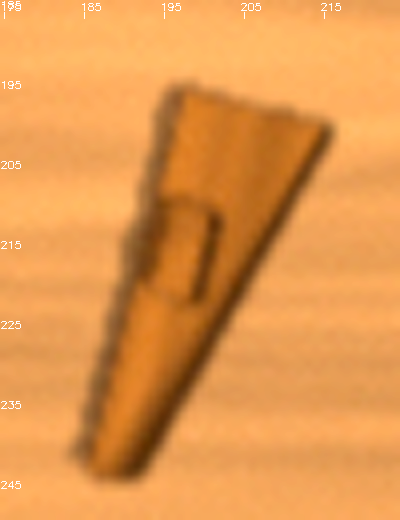

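View pics/b3.png

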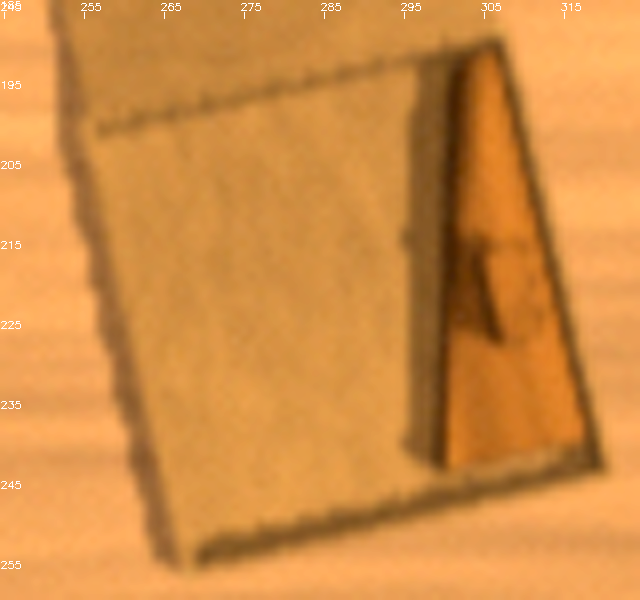

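The crops show the orange wedges' edges and grips clearly. Wedge b at (147,233) has its toe up. The other two have their toes down, so they are c and d, which are interchangeable. The carton is turned by about 0.2 rad.

```bash
cat >> h.py <<'E'
def px(x0,y0,q,f=8): return (x0+(q[0]+.5)/f-.5, y0+(q[1]+.5)/f-.5)
E
python3 - <<'E'
from h import *
def W(name,org,hs,ts,ho,to,grip,z0=0):
    P=lambda q,z: plane("top",*px(*org,q),z+z0)[:2]
    H,T,HO,TO=[P(q,.045) for q in(hs,ts,ho,to)]
    e=(T-H);L=np.linalg.norm(e);a=np.arctan2(e[1],e[0]);ex=np.array([np.cos(a),np.sin(a)]);ey=np.array([-ex[1],ex[0]])
    mid=(H+T)/2; o=mid-ex*.015+ey*.020
    g=np.mean([P(q,.085) for q in grip],0)
    print(name,"len",round(L,3),"heelw",round(np.linalg.norm(HO-H),3),"toew",round(np.linalg.norm(TO-T),3),"yaw",round(a,3),"orig",o.round(4),"grip",g.round(4))
W("L",(85,190),(105,62),(35,462),(243,92),(68,462),[(84,178),(110,186),(103,282),(70,280)])
W("b",(85,190),(548,540),(548,140),(402,543),(508,138),[(452,330),(490,335),(490,430),(447,430)])
W("R",(175,185),(182,88),(92,472),(330,125),(130,478),[(165,200),(213,208),(193,303),(146,295)])
W("a",(245,185),(590,440),(499,44),(443,470),(465,50),[(478,240),(530,240),(550,335),(505,343)],.004)
for q in[(180,570),(605,467),(497,38),(98,130)]: print(plane("top",*px(245,185,q),.04)[:2].round(4))
E
```

```text
L len 0.151 heelw 0.053 toew 0.012 yaw 2.992 orig [0.5481 0.3076] grip [0.5464 0.308 ]
b len 0.149 heelw 0.054 toew 0.015 yaw 0.016 orig [0.4918 0.1698] grip [0.492  0.1692]
R len 0.147 heelw 0.057 toew 0.014 yaw 2.92 orig [0.5546 0.012 ] grip [0.5535 0.0137]
a len 0.151 heelw 0.056 toew 0.013 yaw 0.218 orig [ 0.5393 -0.3108] grip [ 0.5395 -0.3122]
[ 0.4358 -0.1909]
[ 0.4741 -0.35  ]
[ 0.6352 -0.3108]
[ 0.6006 -0.1603]
```

```bash
python3 - <<'E'
from h import *
im=cv2.imread("pics/scene0.png")
c=cv2.resize(im[145:225,205:290],None,fx=8,fy=8,interpolation=cv2.INTER_CUBIC)
c=cv2.convertScaleAbs(c,alpha=1.5,beta=-20)
# predicted carton outline for yaw .22, centre guess
def draw(c,n,x0,y0,o,yaw):
    R=np.array([[np.cos(yaw),-np.sin(yaw)],[np.sin(yaw),np.cos(yaw)]])
    for hx,hy,z,col in((.088,.083,.04,(255,0,0)),(.084,.079,.04,(0,255,0)),(.084,.079,.004,(0,0,255))):
        pts=[(proj(n,[*(R@[sx*hx,sy*hy]+o),z])-[x0,y0]+.5)*8-.5 for sx,sy in((1,1),(1,-1),(-1,-1),(-1,1))]
        cv2.polylines(c,[np.round(pts).astype(int)],True,col,1)
yaw=.222; R=np.array([[np.cos(yaw),-np.sin(yaw)],[np.sin(yaw),np.cos(yaw)]])
near=np.array([.455,-.2705]); o=near+R@[.088,0]; print(o)
cv2.imwrite("pics/s1.png",c.copy()); 
draw(c,"scene",205,145,o,yaw); cv2.imwrite("pics/s2.png",c)
im=cv2.imread("pics/top0.png")
c=cv2.resize(im[185:260,245:325],None,fx=8,fy=8,interpolation=cv2.INTER_CUBIC)
c=cv2.convertScaleAbs(c,alpha=1.5,beta=-20); draw(c,"top",245,185,o,yaw); cv2.imwrite("pics/t2.png",c)
E
```

```text
[ 0.5408404  -0.25112407]
```

View pics/s1.png

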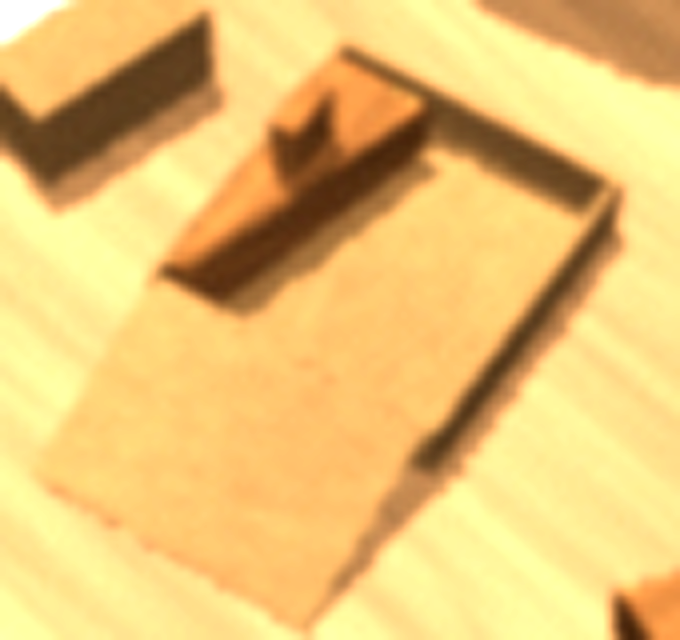

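View pics/s2.png

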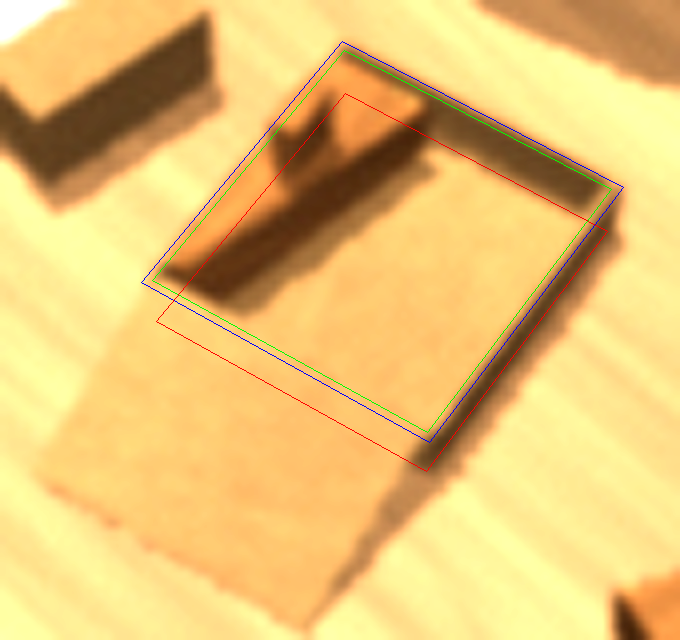

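View pics/t2.png

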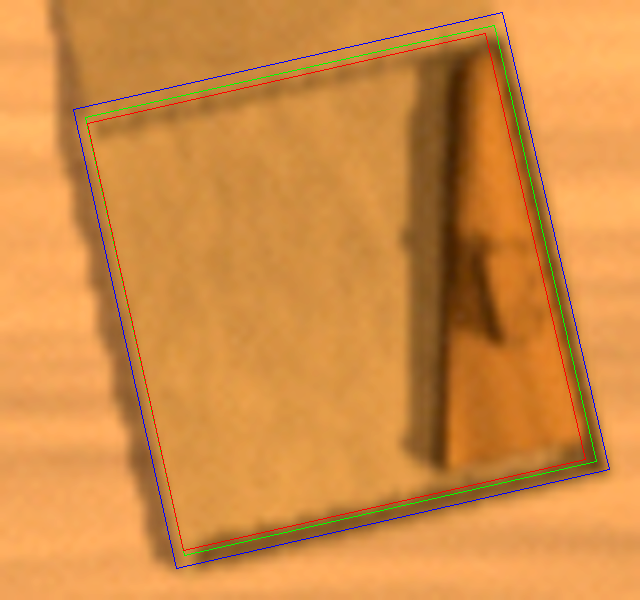

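Call:
{"api": "carry_out", "payload": {
  "motion": [
    {"jaw": 1, "wz": -10.2},
    {"jaw": 1, "wz": -10.2},
    {"jaw": 1, "wz": -10.2},
    {"jaw": 1, "wz": -10.2},
    {"jaw": 1, "wz": -10.2},
    {"jaw": 1, "wz": -10.2},
    {"jaw": 1, "wz": -10.2},
    {"jaw": 1, "wz": -10.2},
    {"jaw": 1, "wz": -10.2},
    {"jaw": 1, "wz": -10.2},
    {"jaw": 1, "wz": -10.2},
    {"jaw": 1, "wz": -10.2},
    {"jaw": 1, "wz": -10.2},
    {"jaw": 1, "wz": -10.2}
  ],
  "force": 40
}}

```text
invalid input at $.motion[0]: expected keys jaw, tx, ty, tz, wx, wy, wz
```

```bash
cat >> h.py <<'E'
CO=np.array([.539,-.2505]);CY=.222
def carton(x,y):
    c,s=np.cos(CY),np.sin(CY);return CO+[c*x-s*y,s*x+c*y]
def go(x,y,z,th):
    """cm in tool axes at present heading, and the turn in deg"""
    st=get_state();p=st["tcp_pos"];w,a,b,c=st["orientation"]
    t=np.arctan2(2*(a*b+w*c),1-2*(b*b+c*c)); cc,ss=np.cos(t),np.sin(t)
    d=np.array([x,y,z])-p
    print("clk",round(st["clock"],2),"p",p.round(4),"th",round(t%(2*np.pi),4),"gap",round(st["finger_gap"],4),"F",st["wrist_force"].round(1),"j6",st["joint_pos"][5].round(2))
    print("tx %.2f ty %.2f tz %.2f wz %.2f (cm,deg)"%(100*(cc*d[0]+ss*d[1]),100*(ss*d[0]-cc*d[1]),-100*d[2],-np.degrees((th-t+np.pi)%(2*np.pi)-np.pi)))
E
python3 -c "
from h import *
go(.559,.012,.30,2.92)"
```

```text
clk 0.1 p [ 0.2348 -0.5247  0.4039] th 0.4208 gap 0.0853 F [-0.3 -0.6 -0.2] j6 1.43
tx 51.51 ty -35.74 tz 10.39 wz -143.19 (cm,deg)
```

Call:
{"api": "carry_out", "payload": {
  "motion": [
    {"jaw": 1, "tx": 0, "ty": 0, "tz": 0, "wx": 0, "wy": 0, "wz": -10.2},
    {"jaw": 1, "tx": 0, "ty": 0, "tz": 0, "wx": 0, "wy": 0, "wz": -10.2},
    {"jaw": 1, "tx": 0, "ty": 0, "tz": 0, "wx": 0, "wy": 0, "wz": -10.2},
    {"jaw": 1, "tx": 0, "ty": 0, "tz": 0, "wx": 0, "wy": 0, "wz": -10.2},
    {"jaw": 1, "tx": 0, "ty": 0, "tz": 0, "wx": 0, "wy": 0, "wz": -10.2},
    {"jaw": 1, "tx": 0, "ty": 0, "tz": 0, "wx": 0, "wy": 0, "wz": -10.2},
    {"jaw": 1, "tx": 0, "ty": 0, "tz": 0, "wx": 0, "wy": 0, "wz": -10.2},
    {"jaw": 1, "tx": 0, "ty": 0, "tz": 0, "wx": 0, "wy": 0, "wz": -10.2},
    {"jaw": 1, "tx": 0, "ty": 0, "tz": 0, "wx": 0, "wy": 0, "wz": -10.2},
    {"jaw": 1, "tx": 0, "ty": 0, "tz": 0, "wx": 0, "wy": 0, "wz": -10.2},
    {"jaw": 1, "tx": 0, "ty": 0, "tz": 0, "wx": 0, "wy": 0, "wz": -10.2},
    {"jaw": 1, "tx": 0, "ty": 0, "tz": 0, "wx": 0, "wy": 0, "wz": -10.2},
    {"jaw": 1, "tx": 0, "ty": 0, "tz": 0, "wx": 0, "wy": 0, "wz": -10.2},
    {"jaw": 1, "tx": 0, "ty": 0, "tz": 0, "wx": 0, "wy": 0, "wz": -10.2}
  ],
  "force": 40
}}

```text
clock: 1.85
tcp_pos: [0.2348, -0.5247, 0.4042]
orientation: [-0.0, 0.111, 0.994, 0.001]
wrist_force: [0.0, -1.0, -0.2]
finger_gap: 0.0854
```

```bash
python3 -c "
from h import *
go(.559,.012,.30,2.92)"
```

```text
clk 1.85 p [ 0.2348 -0.5247  0.4042] th 2.919 gap 0.0854 F [ 0.  -1.  -0.2] j6 -1.07
tx -19.77 ty 59.50 tz 10.42 wz -0.06 (cm,deg)
```

Call:
{"api": "carry_out", "payload": {
  "motion": [
    {"jaw": 1, "tx": -1.65, "ty": 4.96, "tz": 0.8, "wx": 0, "wy": 0, "wz": 0},
    {"jaw": 1, "tx": -1.65, "ty": 4.96, "tz": 0.8, "wx": 0, "wy": 0, "wz": 0},
    {"jaw": 1, "tx": -1.65, "ty": 4.96, "tz": 0.8, "wx": 0, "wy": 0, "wz": 0},
    {"jaw": 1, "tx": -1.65, "ty": 4.96, "tz": 0.8, "wx": 0, "wy": 0, "wz": 0},
    {"jaw": 1, "tx": -1.65, "ty": 4.96, "tz": 0.8, "wx": 0, "wy": 0, "wz": 0},
    {"jaw": 1, "tx": -1.65, "ty": 4.96, "tz": 0.8, "wx": 0, "wy": 0, "wz": 0},
    {"jaw": 1, "tx": -1.65, "ty": 4.96, "tz": 0.8, "wx": 0, "wy": 0, "wz": 0},
    {"jaw": 1, "tx": -1.65, "ty": 4.96, "tz": 0.8, "wx": 0, "wy": 0, "wz": 0},
    {"jaw": 1, "tx": -1.65, "ty": 4.96, "tz": 0.8, "wx": 0, "wy": 0, "wz": 0},
    {"jaw": 1, "tx": -1.65, "ty": 4.96, "tz": 0.8, "wx": 0, "wy": 0, "wz": 0},
    {"jaw": 1, "tx": -1.65, "ty": 4.96, "tz": 0.8, "wx": 0, "wy": 0, "wz": 0},
    {"jaw": 1, "tx": -1.65, "ty": 4.96, "tz": 0.8, "wx": 0, "wy": 0, "wz": 0},
    {"jaw": 1, "tx": 0, "ty": 0, "tz": 0, "wx": 0, "wy": 0, "wz": 0}
  ]
}}

```text
clock: 3.48
tcp_pos: [0.5634, 0.0129, 0.3073]
orientation: [-0.001, 0.111, 0.994, 0.0]
wrist_force: [0.7, -0.7, -0.4]
finger_gap: 0.0856
```

```bash
python3 -c "
from h import *
go(.559,.012,.222,2.92)
crop('scene',230,140,180,140,4,'pics/g1.png')"
```

```text
clk 3.48 p [0.5634 0.0129 0.3073] th 2.9182 gap 0.0856 F [ 0.7 -0.7 -0.4] j6 0.1
tx 0.40 ty -0.19 tz 8.53 wz -0.11 (cm,deg)
```

View pics/g1.png

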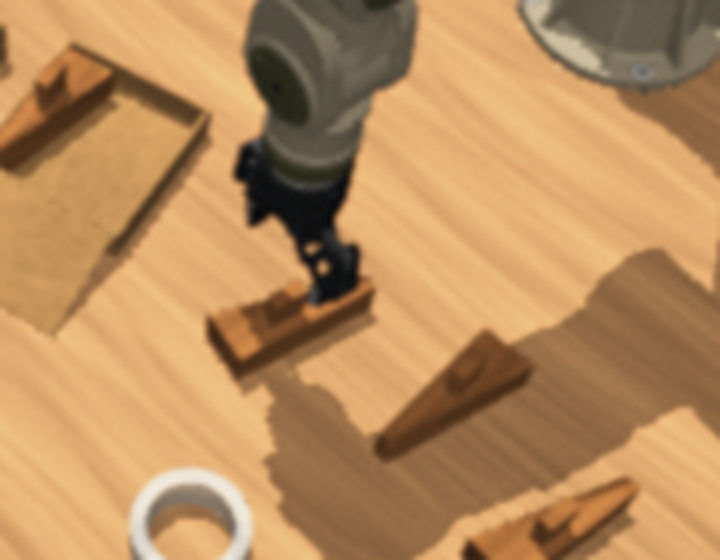

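The gripper is above the right-hand wedge at crop (285,310), with its jaws on either side of the grip. Next I descend and close.

Call:
{"api": "carry_out", "payload": {
  "motion": [
    {"jaw": 1, "tx": 0.4, "ty": -0.2, "tz": 1.5, "wx": 0, "wy": 0, "wz": 0},
    {"jaw": 1, "tx": 0, "ty": 0, "tz": 2, "wx": 0, "wy": 0, "wz": 0},
    {"jaw": 1, "tx": 0, "ty": 0, "tz": 2, "wx": 0, "wy": 0, "wz": 0},
    {"jaw": 1, "tx": 0, "ty": 0, "tz": 1.5, "wx": 0, "wy": 0, "wz": 0},
    {"jaw": 1, "tx": 0, "ty": 0, "tz": 1, "wx": 0, "wy": 0, "wz": 0},
    {"jaw": 1, "tx": 0, "ty": 0, "tz": 0.5, "wx": 0, "wy": 0, "wz": 0},
    {"jaw": -1, "tx": 0, "ty": 0, "tz": 0, "wx": 0, "wy": 0, "wz": 0},
    {"jaw": -1, "tx": 0, "ty": 0, "tz": 0, "wx": 0, "wy": 0, "wz": 0},
    {"jaw": -1, "tx": 0, "ty": 0, "tz": 0, "wx": 0, "wy": 0, "wz": 0},
    {"jaw": -1, "tx": 0, "ty": 0, "tz": 0, "wx": 0, "wy": 0, "wz": 0},
    {"jaw": -1, "tx": 0, "ty": 0, "tz": 0, "wx": 0, "wy": 0, "wz": 0}
  ],
  "force": 40
}}

```text
clock: 4.9
tcp_pos: [0.5584, 0.0091, 0.224]
orientation: [0.0, 0.114, 0.993, 0.0]
wrist_force: [0.7, 0.0, 0.7]
finger_gap: 0.0156
```

```bash
python3 -c "
from h import *
go(.559,.012,.222,2.92)"
```

```text
clk 4.9 p [0.5584 0.0091 0.224 ] th 2.9132 gap 0.0156 F [0.7 0.  0.7] j6 0.1
tx 0.00 ty 0.30 tz 0.20 wz -0.39 (cm,deg)
```

Call:
{"api": "carry_out", "payload": {
  "motion": [
    {"jaw": -1, "tx": 0, "ty": 0, "tz": -1, "wx": 0, "wy": 0, "wz": 0},
    {"jaw": -1, "tx": 0, "ty": 0, "tz": -3, "wx": 0, "wy": 0, "wz": 0},
    {"jaw": -1, "tx": 0, "ty": 0, "tz": -3, "wx": 0, "wy": 0, "wz": -8.6},
    {"jaw": -1, "tx": 0, "ty": 0, "tz": -3, "wx": 0, "wy": 0, "wz": -8.6},
    {"jaw": -1, "tx": 0, "ty": 0, "tz": -2, "wx": 0, "wy": 0, "wz": -8.6},
    {"jaw": -1, "tx": 0, "ty": 0, "tz": 0, "wx": 0, "wy": 0, "wz": 0}
  ]
}}

```text
clock: 5.65
tcp_pos: [0.5587, 0.0089, 0.3456]
orientation: [0.002, -0.11, 0.994, -0.001]
wrist_force: [0.3, -0.4, -3.3]
finger_gap: 0.0155
```

```bash
python3 -c "
from h import *
go(*carton(.019,-.024),.34,CY+np.pi)"
```

```text
clk 5.65 p [0.5587 0.0089 0.3456] th 3.3618 gap 0.0155 F [ 0.3 -0.4 -3.3] j6 -0.35
tx 5.68 ty -27.28 tz 0.56 wz -0.10 (cm,deg)
```

Call:
{"api": "carry_out", "payload": {
  "motion": [
    {"jaw": -1, "tx": 0.5, "ty": -2.3, "tz": 0, "wx": 0, "wy": 0, "wz": 0},
    {"jaw": -1, "tx": 1, "ty": -5, "tz": 0, "wx": 0, "wy": 0, "wz": 0},
    {"jaw": -1, "tx": 1, "ty": -5, "tz": 0, "wx": 0, "wy": 0, "wz": 0},
    {"jaw": -1, "tx": 1, "ty": -5, "tz": 0, "wx": 0, "wy": 0, "wz": 0},
    {"jaw": -1, "tx": 1, "ty": -5, "tz": 0, "wx": 0, "wy": 0, "wz": 0},
    {"jaw": -1, "tx": 0.8, "ty": -3, "tz": 0, "wx": 0, "wy": 0, "wz": 0},
    {"jaw": -1, "tx": 0.4, "ty": -2, "tz": 0, "wx": 0, "wy": 0, "wz": 0},
    {"jaw": -1, "tx": 0, "ty": 0, "tz": 0, "wx": 0, "wy": 0, "wz": 0},
    {"jaw": -1, "tx": 0, "ty": 0, "tz": 0, "wx": 0, "wy": 0, "wz": 0}
  ]
}}

```text
clock: 6.78
tcp_pos: [0.5626, -0.2689, 0.3432]
orientation: [-0.0, -0.111, 0.994, 0.001]
wrist_force: [0.9, 1.0, -2.4]
finger_gap: 0.0154
```

```bash
python3 -c "
from h import *
go(*carton(.019,-.024),.24,CY+np.pi)
im=eyes.read_camera('top'); crop('top',235,165,100,100,6,'pics/p1.png',im)
crop('scene',190,90,120,120,5,'pics/p2.png')"
```

```text
clk 6.78 p [ 0.5626 -0.2689  0.3432] th 3.3636 gap 0.0154 F [ 0.9  1.  -2.4] j6 -0.8
tx -0.00 ty -0.09 tz 10.32 wz -0.00 (cm,deg)
```

View pics/p1.png

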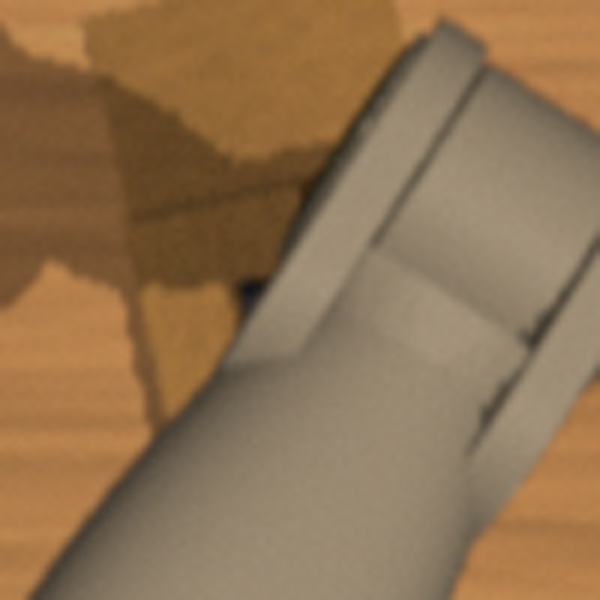

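View pics/p2.png

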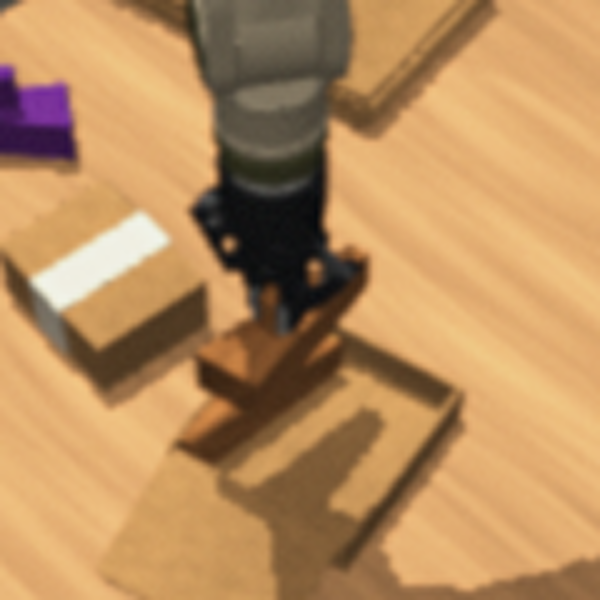

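The wedge is held level with its heel away from the robot, poised over its slot (scene crop (270,350)). Next I lower it.

Call:
{"api": "carry_out", "payload": {
  "motion": [
    {"jaw": -1, "tx": 0, "ty": -0.1, "tz": 1.5, "wx": 0, "wy": 0, "wz": 0},
    {"jaw": -1, "tx": 0, "ty": 0, "tz": 2.5, "wx": 0, "wy": 0, "wz": 0},
    {"jaw": -1, "tx": 0, "ty": 0, "tz": 2.5, "wx": 0, "wy": 0, "wz": 0},
    {"jaw": -1, "tx": 0, "ty": 0, "tz": 2, "wx": 0, "wy": 0, "wz": 0},
    {"jaw": -1, "tx": 0, "ty": 0, "tz": 1.2, "wx": 0, "wy": 0, "wz": 0},
    {"jaw": -1, "tx": 0, "ty": 0, "tz": 0.8, "wx": 0, "wy": 0, "wz": 0},
    {"jaw": -1, "tx": 0, "ty": 0, "tz": 0.6, "wx": 0, "wy": 0, "wz": 0},
    {"jaw": -1, "tx": 0, "ty": 0, "tz": 0.2, "wx": 0, "wy": 0, "wz": 0},
    {"jaw": -1, "tx": 0, "ty": 0, "tz": 0, "wx": 0, "wy": 0, "wz": 0}
  ]
}}

```text
clock: 8.0
tcp_pos: [0.563, -0.2709, 0.2309]
orientation: [0.0, -0.111, 0.994, -0.0]
wrist_force: [-0.0, 1.3, -2.8]
finger_gap: 0.0154
```

```bash
python3 -c "
from h import *
go(*carton(.019,-.024),.228,CY+np.pi)
crop('scene',200,130,90,90,6,'pics/p3.png')"
```

```text
clk 8.0 p [ 0.563  -0.2709  0.2309] th 3.3634 gap 0.0154 F [-0.   1.3 -2.8] j6 -0.8
tx -0.01 ty 0.12 tz 0.29 wz -0.01 (cm,deg)
```

View pics/p3.png

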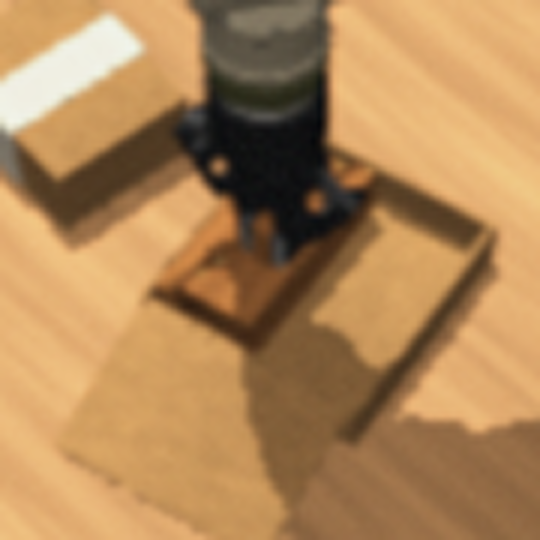

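Call:
{"api": "carry_out", "payload": {
  "motion": [
    {"jaw": -1, "tx": 0, "ty": 0.1, "tz": 0.2, "wx": 0, "wy": 0, "wz": 0},
    {"jaw": -1, "tx": 0, "ty": 0, "tz": 0.1, "wx": 0, "wy": 0, "wz": 0},
    {"jaw": -0.38, "tx": 0, "ty": 0, "tz": 0, "wx": 0, "wy": 0, "wz": 0},
    {"jaw": -0.38, "tx": 0, "ty": 0, "tz": 0, "wx": 0, "wy": 0, "wz": 0},
    {"jaw": -0.38, "tx": 0, "ty": 0, "tz": 0, "wx": 0, "wy": 0, "wz": 0}
  ]
}}

```text
clock: 8.68
tcp_pos: [0.5628, -0.27, 0.228]
orientation: [0.0, -0.111, 0.994, -0.0]
wrist_force: [0.8, -0.8, 0.3]
finger_gap: 0.0264
```

```bash
python3 -c "
from h import *
go(*carton(.019,-.024),.31,.016+np.pi)"
```

```text
clk 8.68 p [ 0.5628 -0.27    0.228 ] th 3.3634 gap 0.0264 F [ 0.8 -0.8  0.3] j6 -0.8
tx -0.01 ty 0.03 tz -8.20 wz 11.79 (cm,deg)
```

Call:
{"api": "carry_out", "payload": {
  "motion": [
    {"jaw": -0.38, "tx": 0, "ty": 0, "tz": -1.5, "wx": 0, "wy": 0, "wz": 0},
    {"jaw": -0.38, "tx": 0, "ty": 0, "tz": -3.5, "wx": 0, "wy": 0, "wz": 0},
    {"jaw": 1, "tx": 0, "ty": 0, "tz": -4, "wx": 0, "wy": 0, "wz": 5.9},
    {"jaw": 1, "tx": 0, "ty": 0, "tz": -1, "wx": 0, "wy": 0, "wz": 5.9},
    {"jaw": 1, "tx": 0, "ty": 0, "tz": 0, "wx": 0, "wy": 0, "wz": 0}
  ]
}}

```text
clock: 9.3
tcp_pos: [0.563, -0.2701, 0.3301]
orientation: [0.002, -0.008, 1.0, -0.001]
wrist_force: [0.1, -0.6, 0.2]
finger_gap: 0.0792
```

```bash
python3 -c "
from h import *
go(.487,.1694,.30,.016+np.pi)"
```

```text
clk 9.3 p [ 0.563  -0.2701  0.3301] th 3.1586 gap 0.0792 F [ 0.1 -0.6  0.2] j6 -0.59
tx 6.86 ty 44.08 tz 3.01 wz 0.06 (cm,deg)
```

Call:
{"api": "carry_out", "payload": {
  "motion": [
    {"jaw": 1, "tx": 0.5, "ty": 3, "tz": 0, "wx": 0, "wy": 0, "wz": 0},
    {"jaw": 1, "tx": 0.85, "ty": 5.5, "tz": 0, "wx": 0, "wy": 0, "wz": 0},
    {"jaw": 1, "tx": 0.85, "ty": 5.5, "tz": 0, "wx": 0, "wy": 0, "wz": 0},
    {"jaw": 1, "tx": 0.85, "ty": 5.5, "tz": 0.5, "wx": 0, "wy": 0, "wz": 0},
    {"jaw": 1, "tx": 0.85, "ty": 5.5, "tz": 0.5, "wx": 0, "wy": 0, "wz": 0},
    {"jaw": 1, "tx": 0.85, "ty": 5.5, "tz": 0.5, "wx": 0, "wy": 0, "wz": 0},
    {"jaw": 1, "tx": 0.85, "ty": 5.5, "tz": 0.5, "wx": 0, "wy": 0, "wz": 0},
    {"jaw": 1, "tx": 0.85, "ty": 5.5, "tz": 0.5, "wx": 0, "wy": 0, "wz": 0},
    {"jaw": 1, "tx": 0.4, "ty": 2.6, "tz": 0.5, "wx": 0, "wy": 0, "wz": 0},
    {"jaw": 1, "tx": 0, "ty": 0, "tz": 0, "wx": 0, "wy": 0, "wz": 0},
    {"jaw": 1, "tx": 0, "ty": 0, "tz": 0, "wx": 0, "wy": 0, "wz": 0}
  ]
}}

```text
clock: 10.68
tcp_pos: [0.4871, 0.1696, 0.2974]
orientation: [-0.0, -0.008, 1.0, -0.0]
wrist_force: [0.2, -0.0, 0.3]
finger_gap: 0.0853
```

```bash
python3 -c "
from h import *
go(.487,.1694,.222,.016+np.pi)
im=eyes.read_camera('top'); crop('top',235,170,100,90,7,'pics/q1.png',im)
crop('scene',250,160,150,130,4,'pics/q2.png')"
```

```text
clk 10.68 p [0.4871 0.1696 0.2974] th 3.1584 gap 0.0853 F [ 0.2 -0.   0.3] j6 0.16
tx 0.01 ty -0.02 tz 7.54 wz 0.05 (cm,deg)
```

View pics/q1.png

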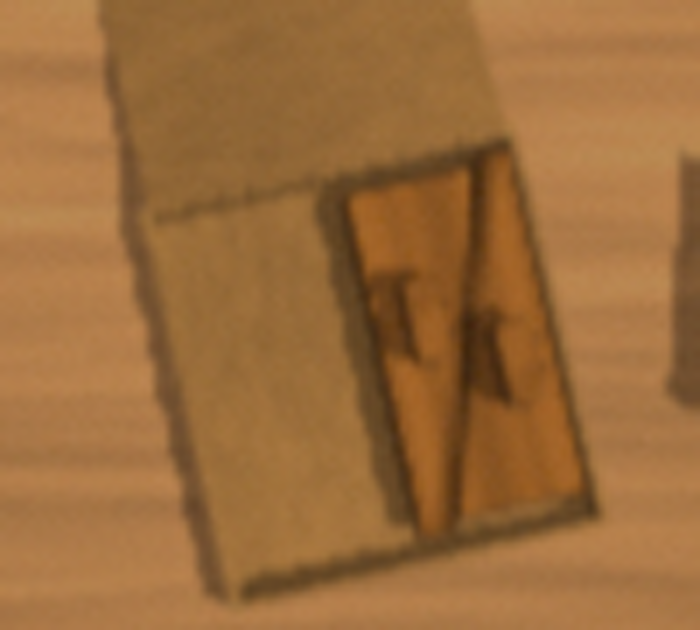

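View pics/q2.png

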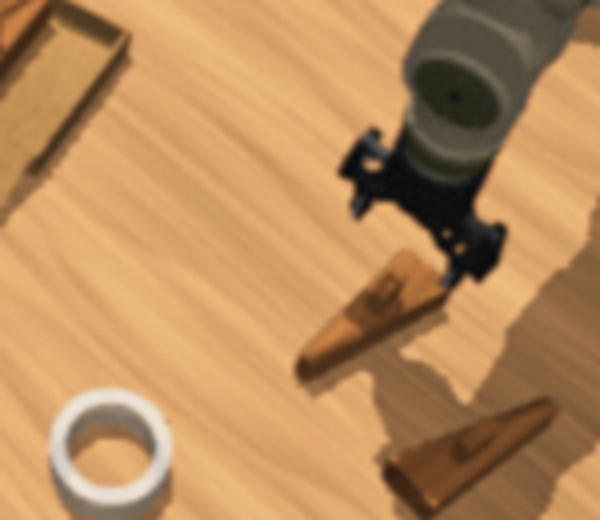

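The first wedge sits beside wedge_a, with a narrow gap at (465,300). The gripper is correctly over wedge b.

Call:
{"api": "carry_out", "payload": {
  "motion": [
    {"jaw": 1, "tx": 0, "ty": 0, "tz": 1.5, "wx": 0, "wy": 0, "wz": 0},
    {"jaw": 1, "tx": 0, "ty": 0, "tz": 2.5, "wx": 0, "wy": 0, "wz": 0},
    {"jaw": 1, "tx": 0, "ty": 0, "tz": 2, "wx": 0, "wy": 0, "wz": 0},
    {"jaw": 1, "tx": 0, "ty": 0, "tz": 1, "wx": 0, "wy": 0, "wz": 0},
    {"jaw": 1, "tx": 0, "ty": 0, "tz": 0.4, "wx": 0, "wy": 0, "wz": 0},
    {"jaw": -1, "tx": 0, "ty": 0, "tz": 0, "wx": 0, "wy": 0, "wz": 0},
    {"jaw": -1, "tx": 0, "ty": 0, "tz": 0, "wx": 0, "wy": 0, "wz": 0},
    {"jaw": -1, "tx": 0, "ty": 0, "tz": 0, "wx": 0, "wy": 0, "wz": 0},
    {"jaw": -1, "tx": 0, "ty": 0, "tz": 0, "wx": 0, "wy": 0, "wz": 0},
    {"jaw": -1, "tx": 0, "ty": 0, "tz": 0, "wx": 0, "wy": 0, "wz": 0},
    {"jaw": -1, "tx": 0, "ty": 0, "tz": 0, "wx": 0, "wy": 0, "wz": 0}
  ],
  "force": 40
}}

```text
clock: 12.15
tcp_pos: [0.4873, 0.1701, 0.224]
orientation: [0.0, -0.008, 1.0, 0.0]
wrist_force: [-0.5, 1.4, 2.7]
finger_gap: 0.0153
```

```bash
python3 -c "
from h import *
go(.487,.1694,.34,CY+np.pi)
P=lambda q,z: plane('top',*px(235,170,q,7),z)[:2]
def pose(H,T):
    H=P(H,.049);T=P(T,.049)
    e=T-H;a=np.arctan2(e[1],e[0]);ex=np.array([np.cos(a),np.sin(a)]);o=(H+T)/2-ex*.015+.02*np.array([-ex[1],ex[0]])
    R=np.array([[np.cos(CY),np.sin(CY)],[-np.sin(CY),np.cos(CY)]])
    print(np.linalg.norm(e).round(3),a.round(3)-CY,(R@(o-CO)).round(4))
pose((345,197),(418,537)); pose((590,495),(510,150))
R=np.array([[np.cos(CY),np.sin(CY)],[-np.sin(CY),np.cos(CY)]])
for q in((240,600),(597,515),(511,140),(152,212),(205,590),(245,590)): print(q,(R@(P(q,.04)-CO)).round(4))
"
```

```text
clk 12.15 p [0.4873 0.1701 0.224 ] th 3.1576 gap 0.0153 F [-0.5  1.4  2.7] j6 0.16
tx 0.03 ty -0.07 tz -11.60 wz -11.80 (cm,deg)
0.148 -3.157 [ 0.0113 -0.0257]
0.151 -0.0020000000000000018 [-0.0158 -0.0598]
(240, 600) [-0.0872  0.0753]
(597, 515) [-0.0856 -0.0817]
(511, 140) [ 0.0792 -0.0825]
(152, 212) [0.0831 0.0754]
(205, 590) [-0.0797  0.0889]
(245, 590) [-0.0835  0.0722]
```

Call:
{"api": "carry_out", "payload": {
  "motion": [
    {"jaw": -1, "tx": 0, "ty": 0, "tz": -1, "wx": 0, "wy": 0, "wz": 0},
    {"jaw": -1, "tx": 0, "ty": 0, "tz": -3, "wx": 0, "wy": 0, "wz": 0},
    {"jaw": -1, "tx": 0, "ty": 0, "tz": -3.5, "wx": 0, "wy": 0, "wz": -5.9},
    {"jaw": -1, "tx": 0, "ty": 0, "tz": -3, "wx": 0, "wy": 0, "wz": -5.9},
    {"jaw": -1, "tx": 0, "ty": 0, "tz": -1.5, "wx": 0, "wy": 0, "wz": 0},
    {"jaw": -1, "tx": 0, "ty": 0, "tz": 0, "wx": 0, "wy": 0, "wz": 0}
  ]
}}

```text
clock: 12.9
tcp_pos: [0.4874, 0.17, 0.3444]
orientation: [0.001, -0.11, 0.994, -0.0]
wrist_force: [0.5, 0.2, -3.0]
finger_gap: 0.0157
```

```bash
python3 -c "
from h import *
go(*carton(-.020,.0175),.34,CY+np.pi)"
```

```text
clk 12.9 p [0.4874 0.17   0.3444] th 3.3617 gap 0.0157 F [ 0.5  0.2 -3. ] j6 -0.04
tx 6.15 ty -40.42 tz 0.44 wz -0.11 (cm,deg)
```

Call:
{"api": "carry_out", "payload": {
  "motion": [
    {"jaw": -1, "tx": 0.4, "ty": -2.4, "tz": 0, "wx": 0, "wy": 0, "wz": -0.1},
    {"jaw": -1, "tx": 0.8, "ty": -5.5, "tz": 0, "wx": 0, "wy": 0, "wz": 0},
    {"jaw": -1, "tx": 0.85, "ty": -5.5, "tz": 0, "wx": 0, "wy": 0, "wz": 0},
    {"jaw": -1, "tx": 0.85, "ty": -5.5, "tz": 0, "wx": 0, "wy": 0, "wz": 0},
    {"jaw": -1, "tx": 0.85, "ty": -5.5, "tz": 0, "wx": 0, "wy": 0, "wz": 0},
    {"jaw": -1, "tx": 0.85, "ty": -5.5, "tz": 0, "wx": 0, "wy": 0, "wz": 0},
    {"jaw": -1, "tx": 0.8, "ty": -5.5, "tz": 0, "wx": 0, "wy": 0, "wz": 0},
    {"jaw": -1, "tx": 0.45, "ty": -3, "tz": 0, "wx": 0, "wy": 0, "wz": 0},
    {"jaw": -1, "tx": 0.3, "ty": -2, "tz": 0, "wx": 0, "wy": 0, "wz": 0},
    {"jaw": -1, "tx": 0, "ty": 0, "tz": 0, "wx": 0, "wy": 0, "wz": 0},
    {"jaw": -1, "tx": 0, "ty": 0, "tz": 0, "wx": 0, "wy": 0, "wz": 0}
  ]
}}

```text
clock: 14.28
tcp_pos: [0.5165, -0.2366, 0.3431]
orientation: [-0.001, -0.112, 0.994, 0.001]
wrist_force: [0.0, -0.0, -2.0]
finger_gap: 0.0157
```

```bash
python3 -c "
from h import *
go(*carton(-.020,.0175),.229,CY+np.pi)"
```

```text
clk 14.28 p [ 0.5165 -0.2366  0.3431] th 3.3658 gap 0.0157 F [ 0. -0. -2.] j6 -0.8
tx 0.11 ty -0.11 tz 11.41 wz 0.13 (cm,deg)
```

Call:
{"api": "carry_out", "payload": {
  "motion": [
    {"jaw": -1, "tx": 0.1, "ty": -0.1, "tz": 1.5, "wx": 0, "wy": 0, "wz": 0},
    {"jaw": -1, "tx": 0, "ty": 0, "tz": 2.5, "wx": 0, "wy": 0, "wz": 0},
    {"jaw": -1, "tx": 0, "ty": 0, "tz": 2, "wx": 0, "wy": 0, "wz": 0},
    {"jaw": -1, "tx": 0, "ty": 0, "tz": 0, "wx": 0, "wy": 0, "wz": 0}
  ]
}}

```text
clock: 14.78
tcp_pos: [0.515, -0.2373, 0.2813]
orientation: [-0.002, -0.112, 0.994, 0.001]
wrist_force: [0.9, 0.8, -2.5]
finger_gap: 0.0155
```

```bash
python3 -c "
from h import *
go(*carton(-.020,.0175),.229,CY+np.pi)
crop('scene',200,130,90,90,6,'pics/p5.png')"
```

```text
clk 14.78 p [ 0.515  -0.2373  0.2813] th 3.3664 gap 0.0155 F [ 0.9  0.8 -2.5] j6 -0.8
tx -0.05 ty -0.07 tz 5.23 wz 0.16 (cm,deg)
```

View pics/p5.png

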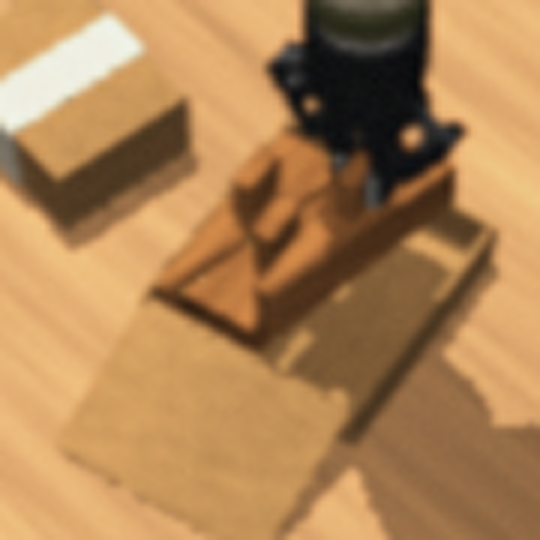

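Wedge b is level, with its toe towards the flap and next to c (crop (300,230)). I'll lower it the rest of the way and release.

Call:
{"api": "carry_out", "payload": {
  "motion": [
    {"jaw": -1, "tx": 0, "ty": -0.05, "tz": 1.5, "wx": 0, "wy": 0, "wz": 0.1},
    {"jaw": -1, "tx": 0, "ty": 0, "tz": 1.5, "wx": 0, "wy": 0, "wz": 0},
    {"jaw": -1, "tx": 0, "ty": 0, "tz": 1, "wx": 0, "wy": 0, "wz": 0},
    {"jaw": -1, "tx": 0, "ty": 0, "tz": 0.6, "wx": 0, "wy": 0, "wz": 0},
    {"jaw": -1, "tx": 0, "ty": 0, "tz": 0.3, "wx": 0, "wy": 0, "wz": 0},
    {"jaw": -1, "tx": 0, "ty": 0, "tz": 0.2, "wx": 0, "wy": 0, "wz": 0},
    {"jaw": -1, "tx": 0, "ty": 0, "tz": 0, "wx": 0, "wy": 0, "wz": 0}
  ]
}}

```text
clock: 15.7
tcp_pos: [0.5162, -0.2394, 0.2329]
orientation: [0.0, -0.111, 0.994, -0.0]
wrist_force: [0.2, -0.7, -1.8]
finger_gap: 0.0155
```

```bash
python3 -c "
from h import *
go(*carton(-.020,.0175),.228,CY+np.pi)"
```

```text
clk 15.7 p [ 0.5162 -0.2394  0.2329] th 3.3634 gap 0.0155 F [ 0.2 -0.7 -1.8] j6 -0.8
tx 0.02 ty 0.16 tz 0.49 wz -0.01 (cm,deg)
```

Call:
{"api": "carry_out", "payload": {
  "motion": [
    {"jaw": -1, "tx": 0, "ty": 0.15, "tz": 0.2, "wx": 0, "wy": 0, "wz": 0},
    {"jaw": -1, "tx": 0, "ty": 0, "tz": 0.2, "wx": 0, "wy": 0, "wz": 0},
    {"jaw": -1, "tx": 0, "ty": 0, "tz": 0.1, "wx": 0, "wy": 0, "wz": 0},
    {"jaw": -1, "tx": 0, "ty": 0, "tz": 0, "wx": 0, "wy": 0, "wz": 0},
    {"jaw": -0.38, "tx": 0, "ty": 0, "tz": 0, "wx": 0, "wy": 0, "wz": 0},
    {"jaw": -0.38, "tx": 0, "ty": 0, "tz": 0, "wx": 0, "wy": 0, "wz": 0},
    {"jaw": -0.38, "tx": 0, "ty": 0, "tz": 0, "wx": 0, "wy": 0, "wz": 0}
  ]
}}

```text
clock: 16.58
tcp_pos: [0.5159, -0.2379, 0.2278]
orientation: [0.0, -0.111, 0.994, -0.0]
wrist_force: [0.2, -0.4, -0.8]
finger_gap: 0.0259
```

```bash
python3 -c "
from h import *
go(*carton(-.020,.0175),.228,CY+np.pi)"
```

```text
clk 16.57 p [ 0.5159 -0.2379  0.2278] th 3.3634 gap 0.0259 F [ 0.2 -0.4 -0.8] j6 -0.8
tx 0.02 ty 0.01 tz -0.02 wz -0.01 (cm,deg)
```

Call:
{"api": "carry_out", "payload": {
  "motion": [
    {"jaw": -0.38, "tx": 0, "ty": 0, "tz": -1.5, "wx": 0, "wy": 0, "wz": 0},
    {"jaw": -0.38, "tx": 0, "ty": 0, "tz": -3.5, "wx": 0, "wy": 0, "wz": 0},
    {"jaw": 1, "tx": 0, "ty": 0, "tz": -4, "wx": 0, "wy": 0, "wz": 7.1},
    {"jaw": 1, "tx": 0, "ty": 0, "tz": -1, "wx": 0, "wy": 0, "wz": 7.1},
    {"jaw": 1, "tx": 0, "ty": 0, "tz": 0, "wx": 0, "wy": 0, "wz": 7.1},
    {"jaw": 1, "tx": 0, "ty": 0, "tz": 0, "wx": 0, "wy": 0, "wz": 0}
  ]
}}

```text
clock: 17.32
tcp_pos: [0.5158, -0.2379, 0.329]
orientation: [0.001, 0.074, 0.997, -0.0]
wrist_force: [-0.2, 0.0, -0.9]
finger_gap: 0.0857
```

```bash
python3 -c "
from h import *
go(.552,.307,.30,2.992)"
```

```text
clk 17.32 p [ 0.5158 -0.2379  0.329 ] th 2.993 gap 0.0857 F [-0.2  0.  -0.9] j6 -0.42
tx 4.49 ty 54.42 tz 2.90 wz 0.06 (cm,deg)
```

Call:
{"api": "carry_out", "payload": {
  "motion": [
    {"jaw": 1, "tx": 0.25, "ty": 3, "tz": 0, "wx": 0, "wy": 0, "wz": 0},
    {"jaw": 1, "tx": 0.45, "ty": 5.5, "tz": 0, "wx": 0, "wy": 0, "wz": 0},
    {"jaw": 1, "tx": 0.45, "ty": 5.5, "tz": 0, "wx": 0, "wy": 0, "wz": 0},
    {"jaw": 1, "tx": 0.45, "ty": 5.5, "tz": 0, "wx": 0, "wy": 0, "wz": 0},
    {"jaw": 1, "tx": 0.45, "ty": 5.5, "tz": 0, "wx": 0, "wy": 0, "wz": 0},
    {"jaw": 1, "tx": 0.45, "ty": 5.5, "tz": 0.6, "wx": 0, "wy": 0, "wz": 0},
    {"jaw": 1, "tx": 0.45, "ty": 5.5, "tz": 0.6, "wx": 0, "wy": 0, "wz": 0},
    {"jaw": 1, "tx": 0.45, "ty": 5.5, "tz": 0.6, "wx": 0, "wy": 0, "wz": 0},
    {"jaw": 1, "tx": 0.45, "ty": 5.5, "tz": 0.6, "wx": 0, "wy": 0, "wz": 0},
    {"jaw": 1, "tx": 0.4, "ty": 4.5, "tz": 0.5, "wx": 0, "wy": 0, "wz": 0},
    {"jaw": 1, "tx": 0.25, "ty": 2.9, "tz": 0, "wx": 0, "wy": 0, "wz": 0},
    {"jaw": 1, "tx": 0, "ty": 0, "tz": 0, "wx": 0, "wy": 0, "wz": 0},
    {"jaw": 1, "tx": 0, "ty": 0, "tz": 0, "wx": 0, "wy": 0, "wz": 0}
  ]
}}

```text
clock: 18.95
tcp_pos: [0.5523, 0.3065, 0.2986]
orientation: [-0.0, 0.074, 0.997, -0.0]
wrist_force: [0.7, -0.3, -0.0]
finger_gap: 0.0854
```

```bash
python3 -c "
from h import *
go(.552,.307,.222,2.992)
im=eyes.read_camera('top'); crop('top',235,170,100,90,7,'pics/r1.png',im)
crop('scene',290,180,150,150,4,'pics/r2.png')"
```

```text
clk 18.95 p [0.5523 0.3065 0.2986] th 2.993 gap 0.0854 F [ 0.7 -0.3 -0. ] j6 0.53
tx 0.04 ty 0.05 tz 7.66 wz 0.06 (cm,deg)
```

View pics/r1.png

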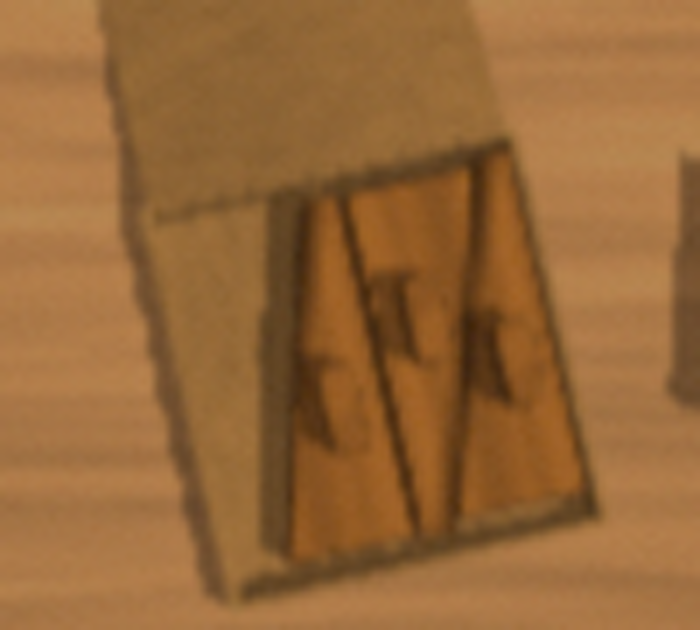

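View pics/r2.png

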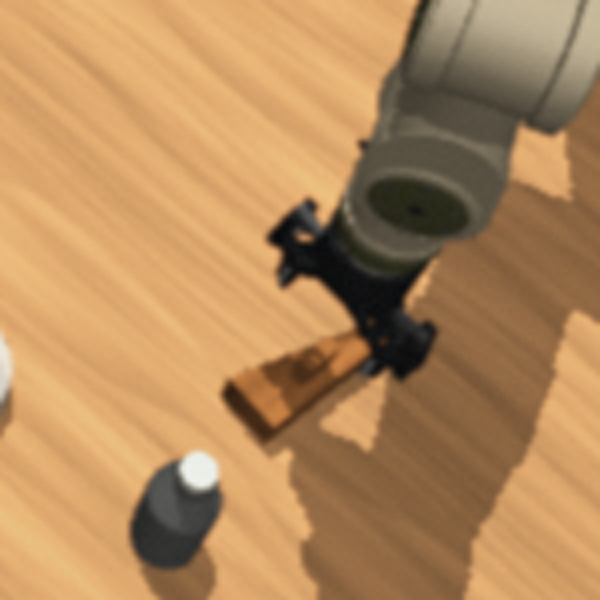

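Wedge b is flat next to c, with a narrow gap from (345,200) to (415,530). The remaining slot on the left is clear. The gripper is over the last wedge, with the bottle well clear.

Call:
{"api": "carry_out", "payload": {
  "motion": [
    {"jaw": 1, "tx": 0, "ty": 0, "tz": 1.5, "wx": 0, "wy": 0, "wz": 0},
    {"jaw": 1, "tx": 0, "ty": 0, "tz": 2.5, "wx": 0, "wy": 0, "wz": 0},
    {"jaw": 1, "tx": 0, "ty": 0, "tz": 2, "wx": 0, "wy": 0, "wz": 0},
    {"jaw": 1, "tx": 0, "ty": 0, "tz": 1.1, "wx": 0, "wy": 0, "wz": 0},
    {"jaw": 1, "tx": 0, "ty": 0, "tz": 0.4, "wx": 0, "wy": 0, "wz": 0},
    {"jaw": -1, "tx": 0, "ty": 0, "tz": 0, "wx": 0, "wy": 0, "wz": 0},
    {"jaw": -1, "tx": 0, "ty": 0, "tz": 0, "wx": 0, "wy": 0, "wz": 0},
    {"jaw": -1, "tx": 0, "ty": 0, "tz": 0, "wx": 0, "wy": 0, "wz": 0},
    {"jaw": -1, "tx": 0, "ty": 0, "tz": 0, "wx": 0, "wy": 0, "wz": 0},
    {"jaw": -1, "tx": 0, "ty": 0, "tz": 0, "wx": 0, "wy": 0, "wz": 0},
    {"jaw": -1, "tx": 0, "ty": 0, "tz": 0, "wx": 0, "wy": 0, "wz": 0}
  ],
  "force": 40
}}

```text
clock: 20.42
tcp_pos: [0.5527, 0.3069, 0.2241]
orientation: [0.0, 0.075, 0.997, 0.0]
wrist_force: [0.1, -0.4, 2.9]
finger_gap: 0.0153
```

```bash
python3 -c "
from h import *
go(.552,.307,.34,CY+np.pi)
P=lambda q,z: plane('top',*px(235,170,q,7),z)[:2]
R=np.array([[np.cos(CY),np.sin(CY)],[-np.sin(CY),np.cos(CY)]])
f=lambda q,z:print(q,(R@(P(q,z)-CO)).round(4))
for q in((289,557),(305,197),(345,197),(418,535),(298,400)): f(q,.049)
for q in ((152,215),(190,400),(225,570)): f(q,.04)
"
```

```text
clk 20.43 p [0.5527 0.3069 0.2241] th 2.9916 gap 0.0153 F [ 0.1 -0.4  2.9] j6 0.53
tx 0.07 ty 0.00 tz -11.59 wz -21.31 (cm,deg)
(289, 557) [-0.0736  0.051 ]
(305, 197) [0.0743 0.0101]
(345, 197) [ 0.0705 -0.0066]
(418, 535) [-0.0766 -0.0046]
(298, 400) [-0.0096  0.0324]
(152, 215) [0.0818 0.0756]
(190, 400) [0.0007 0.0773]
(225, 570) [-0.0733  0.0787]
```

```bash
python3 -c "
from h import *
for n in ('scene','top'):
  im=cv2.cvtColor(cv2.imread('pics/%s0.png'%n),cv2.COLOR_BGR2GRAY).astype(np.float32)
  for x0,x1 in((-.06,-.02),(-.02,.02),(.02,.06)):
    prof=[]
    ys=np.arange(.062,.100,.002)
    for y in ys:
        v=[]
        for x in np.linspace(x0,x1,25):
            u=proj(n,[*carton(x,y),.04]); v.append(cv2.getRectSubPix(im,(1,1),(float(u[0]),float(u[1])))[0,0])
        prof.append(np.mean(v))
    print(n,x0,[(round(1000*y),int(p)) for y,p in zip(ys,prof)])
"
```

```text
scene -0.06 [(62, 162), (64, 161), (66, 160), (68, 160), (70, 160), (72, 160), (74, 158), (76, 152), (78, 139), (80, 118), (82, 95), (84, 75), (86, 65), (88, 65), (90, 73), (92, 85), (94, 97), (96, 109), (98, 122), (100, 138)]
scene -0.02 [(62, 164), (64, 163), (66, 163), (68, 162), (70, 162), (72, 161), (74, 159), (76, 152), (78, 138), (80, 118), (82, 95), (84, 75), (86, 64), (88, 63), (90, 70), (92, 81), (94, 93), (96, 103), (98, 113), (100, 126)]
scene 0.02 [(62, 156), (64, 155), (66, 154), (68, 154), (70, 154), (72, 155), (74, 154), (76, 148), (78, 137), (80, 118), (82, 95), (84, 74), (86, 62), (88, 59), (90, 66), (92, 79), (94, 93), (96, 105), (98, 116), (100, 131)]
top -0.06 [(62, 121), (64, 121), (66, 120), (68, 119), (70, 119), (72, 119), (74, 120), (76, 119), (78, 115), (80, 105), (82, 93), (84, 87), (86, 88), (88, 96), (90, 111), (92, 125), (94, 132), (96, 133), (98, 133), (100, 133)]
top -0.02 [(62, 118), (64, 119), (66, 119), (68, 118), (70, 118), (72, 118), (74, 119), (76, 117), (78, 112), (80, 103), (82, 94), (84, 89), (86, 90), (88, 97), (90, 111), (92, 126), (94, 134), (96, 135), (98, 135), (100, 134)]Traceback (most recent call last):
  File "<string>", line 11, in <module>
    u=proj(n,[*carton(x,y),.04]); v.append(cv2.getRectSubPix(im,(1,1),(float(u[0]),float(u[1])))[0,0])
  File "h.py", line 10, in proj
    c=eyes.calibration(n);K=np.array(c["K"]);T=np.array(c["camera_from_world"])
ValueError: time passes only in moves, steps and waits
```

Call:
{"api": "carry_out", "payload": {
  "motion": [
    {"jaw": -1, "tx": 0, "ty": 0, "tz": -1, "wx": 0, "wy": 0, "wz": 0},
    {"jaw": -1, "tx": 0, "ty": 0, "tz": -3, "wx": 0, "wy": 0, "wz": 0},
    {"jaw": -1, "tx": 0, "ty": 0, "tz": -3.5, "wx": 0, "wy": 0, "wz": -7.1},
    {"jaw": -1, "tx": 0, "ty": 0, "tz": -3, "wx": 0, "wy": 0, "wz": -7.1},
    {"jaw": -1, "tx": 0, "ty": 0, "tz": -1.5, "wx": 0, "wy": 0, "wz": -7.1},
    {"jaw": -1, "tx": 0, "ty": 0, "tz": 0, "wx": 0, "wy": 0, "wz": 0}
  ]
}}

```text
clock: 21.18
tcp_pos: [0.5527, 0.3069, 0.3452]
orientation: [0.001, -0.11, 0.994, 0.0]
wrist_force: [-0.7, 0.3, -2.5]
finger_gap: 0.0154
```

```bash
python3 -c "
from h import *
go(*carton(.017,.0525),.34,CY+np.pi)"
```

```text
clk 21.18 p [0.5527 0.3069 0.3452] th 3.3622 gap 0.0154 F [-0.7  0.3 -2.5] j6 0.16
tx 11.84 ty -48.84 tz 0.52 wz -0.08 (cm,deg)
```

Call:
{"api": "carry_out", "payload": {
  "motion": [
    {"jaw": -1, "tx": 0.7, "ty": -2.8, "tz": 0, "wx": 0, "wy": 0, "wz": 0},
    {"jaw": -1, "tx": 1.33, "ty": -5.5, "tz": 0, "wx": 0, "wy": 0, "wz": 0},
    {"jaw": -1, "tx": 1.33, "ty": -5.5, "tz": 0, "wx": 0, "wy": 0, "wz": 0},
    {"jaw": -1, "tx": 1.33, "ty": -5.5, "tz": 0, "wx": 0, "wy": 0, "wz": 0},
    {"jaw": -1, "tx": 1.33, "ty": -5.5, "tz": 0, "wx": 0, "wy": 0, "wz": 0},
    {"jaw": -1, "tx": 1.33, "ty": -5.5, "tz": 0, "wx": 0, "wy": 0, "wz": 0},
    {"jaw": -1, "tx": 1.33, "ty": -5.5, "tz": 0, "wx": 0, "wy": 0, "wz": 0},
    {"jaw": -1, "tx": 1.33, "ty": -5.5, "tz": 0, "wx": 0, "wy": 0, "wz": 0},
    {"jaw": -1, "tx": 1.1, "ty": -4.5, "tz": 0, "wx": 0, "wy": 0, "wz": 0},
    {"jaw": -1, "tx": 0.7, "ty": -3, "tz": 0, "wx": 0, "wy": 0, "wz": 0},
    {"jaw": -1, "tx": 0, "ty": 0, "tz": 0, "wx": 0, "wy": 0, "wz": 0},
    {"jaw": -1, "tx": 0, "ty": 0, "tz": 0, "wx": 0, "wy": 0, "wz": 0},
    {"jaw": -1, "tx": 0, "ty": 0, "tz": 0, "wx": 0, "wy": 0, "wz": 0}
  ]
}}

```text
clock: 22.8
tcp_pos: [0.5445, -0.1941, 0.3433]
orientation: [-0.0, -0.111, 0.994, 0.0]
wrist_force: [0.8, 0.5, -2.1]
finger_gap: 0.0156
```

```bash
python3 -c "
from h import *
go(*carton(.017,.0525),.285,CY+np.pi)"
```

```text
clk 22.8 p [ 0.5445 -0.1941  0.3433] th 3.3642 gap 0.0156 F [ 0.8  0.5 -2.1] j6 -0.7
tx 0.08 ty -0.13 tz 5.83 wz 0.04 (cm,deg)
```

Call:
{"api": "carry_out", "payload": {
  "motion": [
    {"jaw": -1, "tx": 0.05, "ty": -0.1, "tz": 1.5, "wx": 0, "wy": 0, "wz": 0},
    {"jaw": -1, "tx": 0, "ty": 0, "tz": 2.5, "wx": 0, "wy": 0, "wz": 0},
    {"jaw": -1, "tx": 0, "ty": 0, "tz": 1.8, "wx": 0, "wy": 0, "wz": 0},
    {"jaw": -1, "tx": 0, "ty": 0, "tz": 0, "wx": 0, "wy": 0, "wz": 0},
    {"jaw": -1, "tx": 0, "ty": 0, "tz": 0, "wx": 0, "wy": 0, "wz": 0},
    {"jaw": -1, "tx": 0, "ty": 0, "tz": 0, "wx": 0, "wy": 0, "wz": 0}
  ]
}}

```text
clock: 23.55
tcp_pos: [0.5448, -0.1963, 0.2866]
orientation: [0.001, -0.111, 0.994, -0.001]
wrist_force: [0.4, -0.1, -1.2]
finger_gap: 0.0157
```

```bash
python3 -c "
from h import *
go(*carton(.017,.0525),.228,CY+np.pi)
crop('scene',200,130,90,90,6,'pics/p7.png')"
```

```text
clk 23.55 p [ 0.5448 -0.1963  0.2866] th 3.3637 gap 0.0157 F [ 0.4 -0.1 -1.2] j6 -0.71
tx 0.06 ty 0.09 tz 5.86 wz 0.00 (cm,deg)
```

View pics/p7.png

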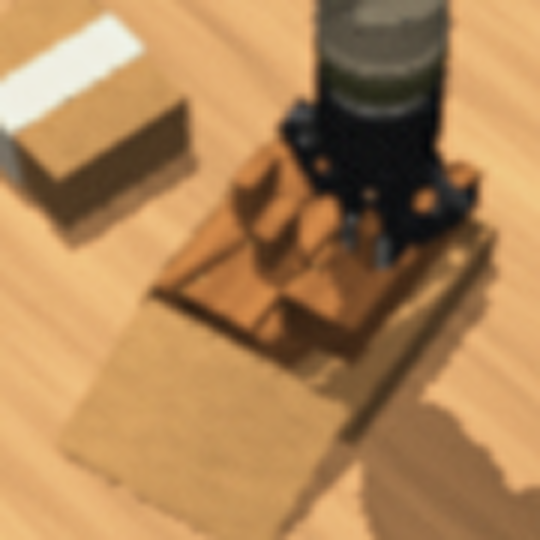

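The last wedge is over the remaining slot, heel towards the flap (crop (340,300)). I'll lower it gently.

Call:
{"api": "carry_out", "payload": {
  "motion": [
    {"jaw": -1, "tx": 0.05, "ty": 0.1, "tz": 1, "wx": 0, "wy": 0, "wz": 0},
    {"jaw": -1, "tx": 0, "ty": 0, "tz": 1, "wx": 0, "wy": 0, "wz": 0},
    {"jaw": -1, "tx": 0, "ty": 0, "tz": 0.6, "wx": 0, "wy": 0, "wz": 0},
    {"jaw": -1, "tx": 0, "ty": 0, "tz": 0.6, "wx": 0, "wy": 0, "wz": 0},
    {"jaw": -1, "tx": 0, "ty": 0, "tz": 0.6, "wx": 0, "wy": 0, "wz": 0},
    {"jaw": -1, "tx": 0, "ty": 0, "tz": 0.6, "wx": 0, "wy": 0, "wz": 0},
    {"jaw": -1, "tx": 0, "ty": 0, "tz": 0.6, "wx": 0, "wy": 0, "wz": 0},
    {"jaw": -1, "tx": 0, "ty": 0, "tz": 0.4, "wx": 0, "wy": 0, "wz": 0},
    {"jaw": -1, "tx": 0, "ty": 0, "tz": 0, "wx": 0, "wy": 0, "wz": 0},
    {"jaw": -1, "tx": 0, "ty": 0, "tz": 0, "wx": 0, "wy": 0, "wz": 0}
  ]
}}

```text
clock: 24.85
tcp_pos: [0.5438, -0.1955, 0.2319]
orientation: [0.0, -0.111, 0.994, -0.0]
wrist_force: [0.0, -0.2, -2.0]
finger_gap: 0.0156
```

```bash
python3 -c "
from h import *
go(*carton(.017,.0525),.228,CY+np.pi)
crop('scene',200,130,90,90,6,'pics/p8.png')"
```

```text
clk 24.85 p [ 0.5438 -0.1955  0.2319] th 3.3634 gap 0.0156 F [ 0.  -0.2 -2. ] j6 -0.71
tx -0.02 ty -0.01 tz 0.39 wz -0.01 (cm,deg)
```

View pics/p8.png

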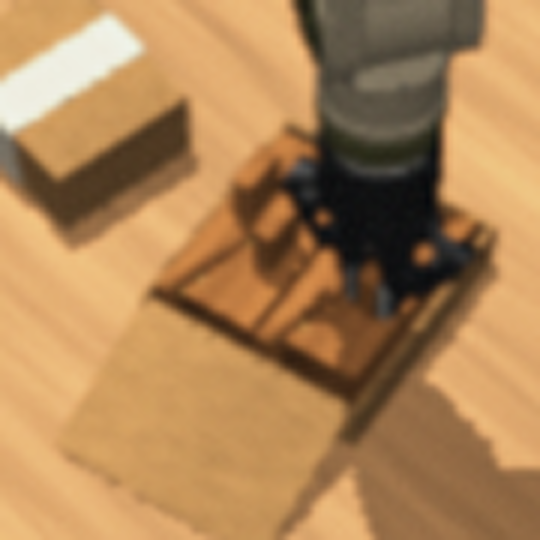

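It is inside the walls, 4 mm above the floor. I'll lower it, release and withdraw.

Call:
{"api": "carry_out", "payload": {
  "motion": [
    {"jaw": -1, "tx": 0, "ty": 0, "tz": 0.2, "wx": 0, "wy": 0, "wz": 0},
    {"jaw": -1, "tx": 0, "ty": 0, "tz": 0.2, "wx": 0, "wy": 0, "wz": 0},
    {"jaw": -1, "tx": 0, "ty": 0, "tz": 0, "wx": 0, "wy": 0, "wz": 0},
    {"jaw": -0.38, "tx": 0, "ty": 0, "tz": 0, "wx": 0, "wy": 0, "wz": 0},
    {"jaw": -0.38, "tx": 0, "ty": 0, "tz": 0, "wx": 0, "wy": 0, "wz": 0},
    {"jaw": -0.38, "tx": 0, "ty": 0, "tz": 0, "wx": 0, "wy": 0, "wz": 0},
    {"jaw": -0.38, "tx": 0, "ty": 0, "tz": -1.5, "wx": 0, "wy": 0, "wz": 0},
    {"jaw": -0.38, "tx": 0, "ty": 0, "tz": -3, "wx": 0, "wy": 0, "wz": 0},
    {"jaw": -0.38, "tx": 0, "ty": 0, "tz": -4, "wx": 0, "wy": 0, "wz": 0},
    {"jaw": -0.38, "tx": 0, "ty": 3, "tz": -2, "wx": 0, "wy": 0, "wz": 0},
    {"jaw": -0.38, "tx": 0, "ty": 5, "tz": 0, "wx": 0, "wy": 0, "wz": 0},
    {"jaw": -0.38, "tx": 0, "ty": 5, "tz": 0, "wx": 0, "wy": 0, "wz": 0},
    {"jaw": -0.38, "tx": 0, "ty": 5, "tz": 0, "wx": 0, "wy": 0, "wz": 0},
    {"jaw": -0.38, "tx": 0, "ty": 5, "tz": 0, "wx": 0, "wy": 0, "wz": 0},
    {"jaw": -0.38, "tx": 0, "ty": 4, "tz": 0, "wx": 0, "wy": 0, "wz": 0},
    {"jaw": -0.38, "tx": 0, "ty": 2, "tz": 0, "wx": 0, "wy": 0, "wz": 0},
    {"jaw": -0.38, "tx": 0, "ty": 0, "tz": 0, "wx": 0, "wy": 0, "wz": 0}
  ]
}}

```text
clock: 27.02
tcp_pos: [0.4795, 0.0887, 0.3338]
orientation: [0.001, -0.112, 0.994, -0.0]
wrist_force: [0.5, -1.0, -1.2]
finger_gap: 0.0263
```

```bash
python3 -c "
from h import *
go(.5,0,.3,CY+np.pi)
crop('top',235,170,100,90,7,'pics/z1.png')
crop('scene',200,130,90,80,7,'pics/z2.png')"
```

```text
clk 27.02 p [0.4795 0.0887 0.3338] th 3.3662 gap 0.0263 F [ 0.5 -1.  -1.2] j6 -0.21
tx -0.02 ty -9.10 tz 3.38 wz 0.15 (cm,deg)
```

View pics/z1.png

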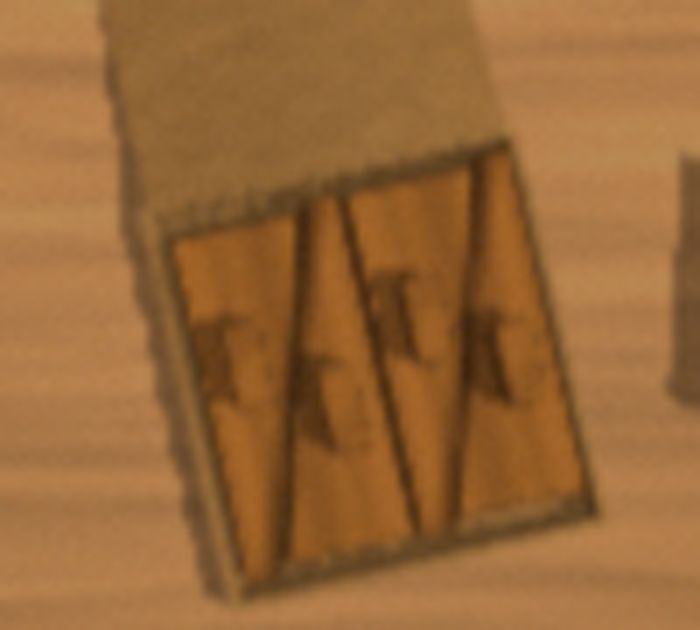

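View pics/z2.png

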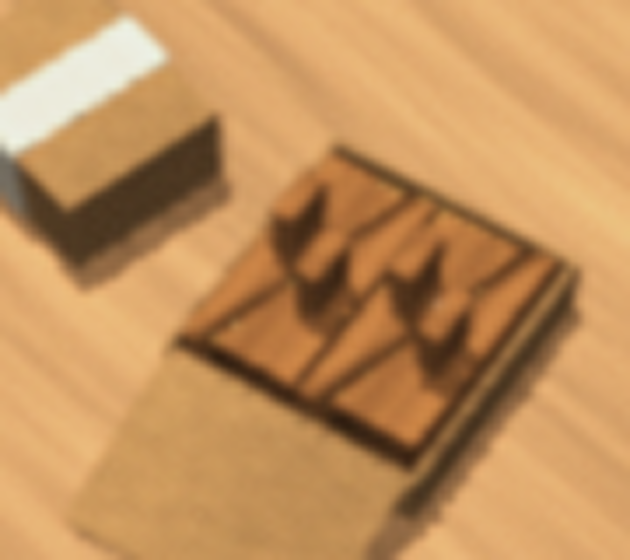

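All four wedges lie flat and alternate head to tail, with gaps between them and the rim visible on every side. I'll do a last numeric check and then hand in.

```bash
python3 - <<'E'
from h import *
P=lambda q: plane('top',*px(235,170,q,7),.049)[:2]
R=np.array([[np.cos(CY),np.sin(CY)],[-np.sin(CY),np.cos(CY)]])
for n,H,T in(("a",(590,495),(510,150)),("R",(345,197),(418,537)),("b",(418,535),(345,197)),("L",(172,240),(245,582))):
    H=P(H);T=P(T);e=T-H;a=np.arctan2(e[1],e[0]);ex=np.array([np.cos(a),np.sin(a)])
    o=(H+T)/2-ex*.015+.02*np.array([-ex[1],ex[0]]);print(n,np.linalg.norm(e).round(3),round(a-CY,3),(R@(o-CO)-[0,-.0025]).round(4))
im=eyes.read_camera('top');im0=cv2.imread("pics/top0.png")
d=cv2.absdiff(im,im0).max(2)
for nm,(x,y,w,h) in dict(tape=(150,125,45,45),bottle=(78,140,42,35),parcel=(330,188,60,50)).items(): print(nm,d[y:y+h,x:x+w].max())
print(get_state()["qvel"].round(3)); print(env.hand_in())
E
```

```text
a 0.151 -0.002 [-0.0158 -0.0573]
R 0.148 -3.157 [ 0.0113 -0.0232]
b 0.147 -0.014 [-0.0178  0.0171]
L 0.149 -3.154 [0.0093 0.0529]
tape 8
bottle 8
parcel 10
[-0.013  0.005 -0.004 -0.003  0.003  0.003]
the job is handed in; nothing more can be done
None
```

I placed the three loose wedges in the carton beside wedge_a, alternating heel and toe, and handed the job in at about 27 s of the 62 s allowed. Picking each wedge up by its grip, I put the right-hand loose wedge next to wedge_a, then wedge_b, then the left-hand one. The right- and left-hand ones are wedge_c and wedge_d; I couldn't tell which is which, but the two are identical. The purple look-alike was left alone.

**Pose:** from the last top view, all four lie within about 18 mm lengthwise and 58 mm crosswise of the carton centre, against limits of 30 and 66 mm. They are aligned to within 0.02 rad. Flatness I judged by eye only: the tops look level and the grips upright in both views.

**Bystanders:** the tape roll, bottle and parcel showed no visible change between the first and last pictures. The arm was clear of everything.

**Disagreement:** my two estimates of the carton's crosswise position differed by about 2.5 mm. I used the later one, taken from the rim's edge in both views, for the last placement and the final figures; the difference does not affect the fit.

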